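Reload the analyser's tray in reverse order

TASK

Move the four vials from the black storage rack into the grey loading tray, in reverse order counted from the tongues: the vial that starts next to the rack's tongue goes into the compartment farthest from the tray's tongue, the second into the third, the third into the second, and the vial farthest from the rack's tongue goes right next to the tray's tongue. Keep every vial upright all the way, and leave each standing on the floor of its own compartment.

Things in the scene. Friction and masses are not known exactly. Their poses are not given: they have to be found in the camera images.
- vial_slim: Slim round vial, 26 mm in diameter and 72 mm tall, sides straight up to 72 mm (the top 16 mm is the cap). Origin at the centre of its underside, z up. White plastic with a grey cap; loose, 0.03 to 0.1 kg, stands upright on the rack's top face (8 mm above the bench) inside its insert.
- vial_jar: Squat round jar, 38 mm in diameter and 50 mm tall, sides straight up to 50 mm (the top 14 mm is the cap). Origin at the centre of its underside, z up. White plastic with a grey cap; loose, 0.03 to 0.1 kg, stands upright on the rack's top face (8 mm above the bench) inside its insert.
- vial_square: Square bottle, 30 x 30 mm and 46 mm tall, plus a round cap 22 mm across on top, 60 mm tall in all. Its x and y axes are square to its flat sides and lie within 6 degrees of the rack's at the start. Origin at the centre of its underside, z up. White plastic with a grey cap; loose, 0.03 to 0.1 kg, stands upright on the rack's top face (8 mm above the bench) inside its insert.
- vial_dropper: Round dropper bottle, 32 mm in diameter with straight sides up to 46 mm, then a pointed conical cap; 66 mm tall in all. Origin at the centre of its underside, z up. White plastic with a grey cap; loose, 0.03 to 0.1 kg, stands upright on the rack's top face (8 mm above the bench) inside its insert.
- insert_slim: Grey plastic insert fixed on the storage rack: round ring with a 34 mm opening, 52 mm across outside, 8 mm high (its top is 16 mm above the bench). The slim vial stands in it at the start, so it shows afterwards which place that one came from. Origin at the centre of its underside.
- insert_jar: Grey plastic insert fixed on the storage rack: round ring with a 46 mm opening, 52 mm across outside, 8 mm high (its top is 16 mm above the bench). The jar stands in it at the start, so it shows afterwards which place that one came from. Origin at the centre of its underside.
- insert_square: Grey plastic insert fixed on the storage rack: square frame with a 38 mm square opening, 52 mm across outside, 8 mm high (its top is 16 mm above the bench). The square vial stands in it at the start, so it shows afterwards which place that one came from. Origin at the centre of its underside.
- insert_dropper: Grey plastic insert fixed on the storage rack: round ring with a 40 mm opening, 52 mm across outside, 8 mm high (its top is 16 mm above the bench). The dropper vial stands in it at the start, so it shows afterwards which place that one came from. Origin at the centre of its underside.
- rack: Black storage rack, fixed for the run: a plate 228 x 62 x 8 mm (along x, y, z), with four places in a row along its x axis, at x = -82.5, -27.5, 27.5 and 82.5 mm, y = 0, each with an insert. A flat carrying tongue with a white dot sticks out 32 mm from its +x end. Origin at the centre of the plate's underside, on the bench; it may lie at any yaw.
- tray: Grey plastic loading tray, fixed for the run: 228 x 62 mm (along x, y), with four compartments in a row along its x axis, centred at x = -82.5, -27.5, 27.5 and 82.5 mm, y = 0, each 52 mm (x) by 56 mm (y) inside, floor 5 mm above the bench, 3 mm walls whose top is 14 mm above the bench. A flat carrying tongue with a white dot sticks out 32 mm from its +x end. Origin at the centre of its underside, on the bench; it may lie at any yaw. Empty at the start.
Not all that is in view belongs to the job. What is shaped like the vial_dropper but orange is not meant. Leave any yellow look-alike of the vial_jar alone.

How it is judged:
By the outcome, as a careful person would: the job done as asked, in the order asked, and still so for the second after the job is handed in, with the robot touching nothing.
It also fails if it takes over 109 s, if anything falls off the work surface, if the arm or the gripper's body presses on something with over 40 N, if the wrist force passes 120 N, or if a joint passes its speed limit or range.

ROBOT

A 6-joint arm with a two-finger parallel gripper is mounted at the origin on the work surface. World frame = base frame: x ahead of the robot, y to its left, z up, the work surface at z = 0. Lengths are in mm, angles in degrees, forces in N, time in s.
With the tool pointing down it reaches from about 350 to 850 mm from the base axis. Payload 8.1 kg.
Tool frame: the origin (TCP) lies midway between the tips of the shut fingers; the grasp point (between the pads) lies 19 mm behind it; z points along the fingers, y is the direction in which the jaws open and shut (so a half turn about z gives the same grasp; the last joint's range is limited). The gripper opens to 85 mm and grips with 20 to 120 N. Pads are 22 mm wide; open, the fingers measure 114 mm over their backs; the gripper's body (76 mm by 85 mm) begins 54 mm behind the grasp point. The pads swing forward as they close: fully open they stand 13 mm farther back than shut.
Start: joints at [-76.971, 7.471, 85.268, -0, 87.261, -4.893], TCP at [184.655, -570.884, 231.292] pointing down, gripper open.
Joint ranges: [-169.43, 169.43], [-51.17, 129.36], [1.28, 143.12], [-76.62, 256.62], [0, 156.53], [-152.29, 152.29]. Speed limits (degrees/s): [136.94, 136.94, 159.86, 180, 180, 180].

INTERFACE

Orientations are given as [roll, pitch, yaw] about the fixed x, y, z axes, in that order (R = Rz(yaw) Ry(pitch) Rx(roll)).
In Python, from bench import telemetry, snapshot, camera_params, job gives the robot as it stands. The module is installed in compiled form; this text tells all that it offers.
- The arm moves only by the shell command python3 -m jog 'ROWS' [FORCE]. ROWS is JSON, a list that holds one entry, the list of rows, each a list of 7 numbers: the shift along the tool's x, y, z in units of 50 mm (1.0 is 50 mm), then the turn, a rotation vector about the tool's x, y, z in units of 2 pi rad (1.0 is 2 pi rad), then the opening, from 0 (shut) to 1 (fully open). In form: [[[dx, dy, dz, rx, ry, rz, claw], ...]]. A call has 1 to 12 rows; each row shifts and turns the commanded pose from where the row before left it, along the tool's axes as they then stand; what a row does not reach is not made up. A row lasts 1/8 s, in which the tool goes at most 62.5 mm and 10.7 degrees, less where a joint would pass 70% of its speed; a pose out of reach is approached as far as the arm can. A call with a number of a shift or a turn outside -1 to 1 is refused whole. A call with a gripper value outside its range is refused whole. The fingers move at their own pace and stop on an object; FORCE is the grip in N (left out, the last holds). Time passes only in rows, so rows that do not move let the fingers close. It gives the time, the measured TCP pose, the force and the opening at its end, in the units of the state.
- telemetry.sense(): the state, without advancing time (a new reading comes with each control period).
- snapshot(name): name is "side" or "top"; returns (picture, depth): 400x640x3 uint8, red, green, blue; 400x640 float32, mm along the optical axis (not along the pixel's ray), 0 where there is no reading.
- camera_params(name): a dict with "K" (3x3 intrinsics, pixels), "extrinsics" (4x4, takes a point from camera to world coordinates). Camera axes: x right, y down, z forward; pixel columns grow to the right and rows downward; lengths in mm; the calibration is good to about 2 mm. A picture is of the moment at which its call begins. camera_params takes no time and is no camera call.
- job.hand_in(): hands the job in, once; it reports no verdict.
The state is a dict: "time": time; "joint_pos": joint angles; "qd": joint speeds; "joint_efforts": joint torques, N m; "tool_pos": TCP position; "tcp_rot": TCP orientation; "ft_force": force on the tool from outside, world axes, zero at the start; "wrist_torque": the same for the moment, N m; "finger_gap": finger opening in mm.
Only numpy, scipy, OpenCV 4.12 (cv2) and the standard library are available. Lean on these libraries where they do the work, as an engineer would, in place of code of your own. Each camera call takes 0.05 s, during which the arm holds its last target. There are 200 camera calls.

## Working session

There is one attempt and no reset: what is moved stays moved. The work goes in short steps, Python scripts to look and compute and a shell command to move; the robot and the scene stay as the last step left them, time stands still between calls to the robot, and variables do not carry over. Pictures are saved under pics/ and viewed, about 12 in all and at most 16, crops included, and the job is handed in when it is done.

```bash
mkdir -p pics; cat > h.py <<'E'
import numpy as np, cv2
from bench import telemetry, snapshot, camera_params, job
def snap(n,f):
    p,d=snapshot(n); cv2.imwrite('pics/'+f+'.png',p[:,:,::-1]); np.save(f+'.npy',d); return p,d
def px2w(n,u,v,z):
    c=camera_params(n);K=np.array(c['K']);E=np.array(c['extrinsics'])
    r=E[:3,:3]@np.linalg.inv(K)@[u,v,1]; o=E[:3,3]; return o+r*(z-o[2])/r[2]
def w2px(n,p):
    c=camera_params(n);K=np.array(c['K']);E=np.linalg.inv(np.array(c['extrinsics']))
    q=K@(E[:3,:3]@np.array(p)+E[:3,3]); return q[:2]/q[2]
E
python3 - <<'E'
from h import *
np.set_printoptions(precision=2,suppress=True)
for n in('top','side'):
    snap(n,n+'0'); c=camera_params(n); print(n,c['K'],c['extrinsics'])
print(telemetry.sense())
E
```

```text
top [[485.7    0.   315.52]
 [  0.   485.7  202.02]
 [  0.     0.     1.  ]] [[  -0.01   -0.99    0.12  425.14]
 [  -1.      0.01    0.01  -75.74]
 [  -0.01   -0.12   -0.99 1055.34]
 [   0.      0.      0.      1.  ]]
side [[437.08   0.   317.78]
 [  0.   437.08 190.65]
 [  0.     0.     1.  ]] [[   0.99   -0.04    0.1   434.41]
 [  -0.11   -0.56    0.82 -881.12]
 [   0.02   -0.83   -0.56  585.16]
 [   0.      0.      0.      1.  ]]
{'time': 0.1, 'joint_pos': array([-76.97,   7.51,  85.32,  -0.  ,  87.26,  -4.89]), 'qd': array([ 0.  , -0.14, -0.14, -0.06, -0.06,  0.  ]), 'joint_efforts': array([  0.  , -57.1 , -50.19,  -0.  ,   0.01,   0.  ]), 'tool_pos': array([ 184.53, -570.41,  230.35]), 'tcp_rot': array([-179.9 ,   -0.01,   17.92]), 'ft_force': array([ 0.79, -0.27,  0.56]), 'wrist_torque': array([ 0.02,  0.03, -0.  ]), 'finger_gap': 85.33453337482888}
```

View pics/top0.png

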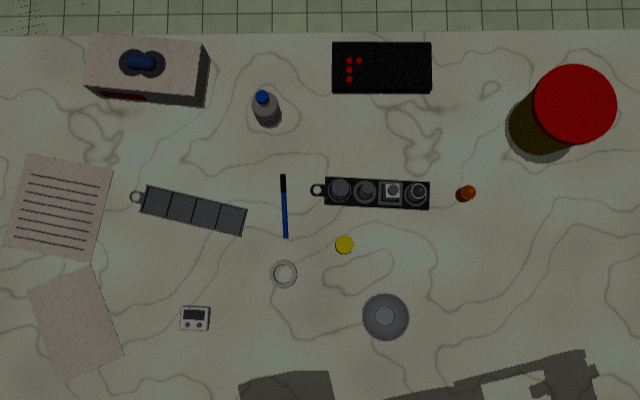

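View pics/side0.png

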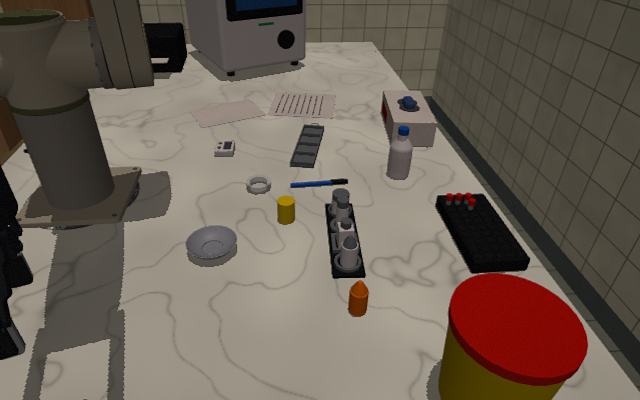

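The top view shows the rack at (377,193) with its tongue at (317,190), and the tray at (193,210) with its tongue at (136,197). Candidates in the rack are at (340,189), (366,190), (392,190) and (417,193). Look-alikes to leave alone are the orange dropper at (466,193) and the yellow jar at (344,245). The white bottle at (266,107) isn't part of the job either.

```bash
python3 - <<'E'
from h import *
a=cv2.imread('pics/top0.png')
r=cv2.resize(a[165:220,305:440],None,fx=5.9,fy=5.9,interpolation=cv2.INTER_CUBIC)[:300]
t=cv2.resize(a[175:245,120:255],None,fx=5.9,fy=5.9,interpolation=cv2.INTER_CUBIC)[:,:797]
r=r[:,:796];t=t[:,:796]
b=cv2.convertScaleAbs(np.vstack([r[:300],t]),alpha=1.8); b=cv2.resize(b,(640,int(b.shape[0]*640/796)));print(b.shape)
cv2.imwrite('pics/c0.png',b)
E
```

```text
(573, 640, 3)
```

View pics/c0.png

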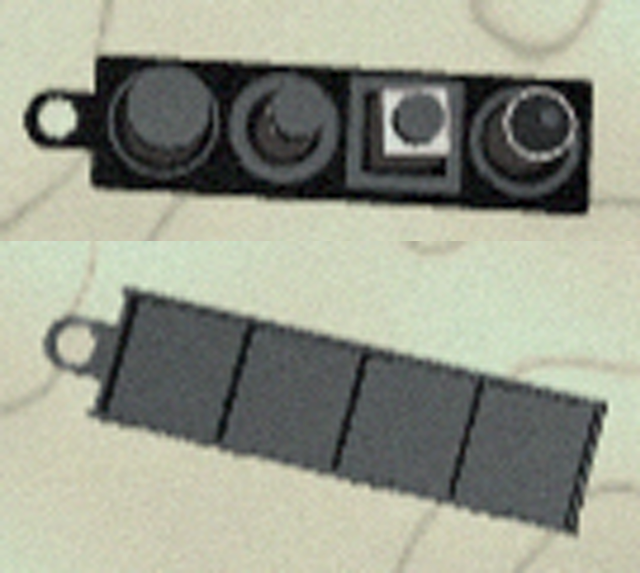

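```bash
cat >> h.py <<'E'
S=5.9*640/796
def C(cx,cy,z,low=0):
    return px2w('top',(120 if low else 305)+(cx+.5)/S-.5,(175+(cy-241+.5)/S if low else 165+(cy+.5)/S)-.5,z)
E
python3 - <<'E'
from h import *
np.set_printoptions(precision=1,suppress=True)
def rect(P):
    P=np.array(P); c=P.mean(0); x=(P[0]+P[3]-P[1]-P[2])[:2]; print('c',c,'yaw',np.degrees(np.arctan2(x[1],x[0])),'len',np.linalg.norm(x)/2,np.linalg.norm((P[0]+P[1]-P[2]-P[3])[:2])/2); return c[:2],x/np.linalg.norm(x)
c,x=rect([C(*p,8) for p in [(97,57),(592,80),(586,213),(92,186)]])
for o in(82.5,27.5,-27.5,-82.5): print('rack',c+o*x)
c,x=rect([C(*p,14,1) for p in [(128,290),(606,404),(576,532),(97,416)]])
for o in(82.5,27.5,-27.5,-82.5): print('tray',c+o*x)
for n,p in dict(jar=(170,108,58),slim=(298,107,80),sqcap=(418,118,68),sqb=(417,120,54),drop=(539,124,54)).items(): print(n,C(*p))
E
```

```text
c [ 573.9 -200.     8. ] yaw 86.60190096547335 len 226.65428425738088 60.76809685493222
rack [ 578.8 -117.6]
rack [ 575.6 -172.5]
rack [ 572.3 -227.4]
rack [ 569.  -282.3]
c [538.3 196.6  14. ] yaw 76.09340080469096 len 226.37677751069782 59.40896324970632
tray [558.1 276.7]
tray [544.9 223.3]
tray [531.6 169.9]
tray [518.4 116.5]
jar [ 578.8 -119.4   58. ]
slim [ 575.4 -173.2   80. ]
sqcap [ 572.  -226.1   68. ]
sqb [ 573.2 -227.8   54. ]
drop [ 571.  -281.1   54. ]
```

Order from the rack's tongue is jar, slim, square, dropper. So the jar goes to tray x=-82.5, slim to -27.5, square to +27.5 and dropper to +82.5. I'll start with the dropper, with the jaws opening along the rack's y axis, and turn the tool first.

```bash
cat > d.py <<'E'
# python3 d.py x y z yaw : shift/turn in jog units from the measured pose (turn shown, shift valid AFTER the turn)
import sys; from h import *
x,y,z,w=map(float,sys.argv[1:]); s=telemetry.sense(); p=s['tool_pos']; a=np.radians(w)
d=np.array([x,y,z])-p; wx,wy=np.cos(a),np.sin(a)
print('tool shift',np.round([(d[0]*wx+d[1]*wy)/50,(d[0]*wy-d[1]*wx)/50,-d[2]/50],3),'rz',round(-(w-s['tcp_rot'][2])/360,4),'rot',np.round(s['tcp_rot'],1),'t',round(s['time'],1),'gap',round(s['finger_gap'],1))
E
python3 -m jog '[[[0,0,0,0,0,-0.0273,1],[0,0,0,0,0,-0.0273,1],[0,0,0,0,0,-0.0273,1],[0,0,0,0,0,-0.0273,1],[0,0,0,0,0,-0.0273,1],[0,0,0,0,0,-0.0273,1],[0,0,0,0,0,-0.0273,1],[0,0,0,0,0,0,1]]]' 40
python3 d.py 570 -281.7 130 86.6
```

```text
time: 1.1
tool_pos: [184.6, -570.6, 230.7]
tcp_rot: [-180.0, -0.1, 86.7]
ft_force: [-0.4, -0.5, -0.6]
finger_gap: 85.6
tool shift [6.225 7.352 2.015] rz 0.0002 rot [-1.80e+02 -1.00e-01  8.67e+01] t 1.1 gap 85.6
```

```bash
python3 -m jog '[[[0.6225,0.735,0.1,0,0,0,1],[0.6225,0.735,0.1,0,0,0,1],[0.6225,0.735,0.1,0,0,0,1],[0.6225,0.735,0.1,0,0,0,1],[0.6225,0.735,0.2,0,0,0,1],[0.6225,0.735,0.2,0,0,0,1],[0.6225,0.735,0.3,0,0,0,1],[0.6225,0.735,0.3,0,0,0,1],[0.6225,0.735,0.3,0,0,0,1],[0.6225,0.735,0.3,0,0,0,1],[0,0,0,0,0,0,1],[0,0,0,0,0,0,1]]]'
python3 d.py 570 -281.7 22 86.6
```

```text
time: 2.6
tool_pos: [569.1, -281.1, 131.0]
tcp_rot: [-179.9, 0.0, 86.6]
ft_force: [-0.2, -0.3, 0.7]
finger_gap: 85.3
tool shift [-0.01   0.019  2.179] rz 0.0 rot [-179.9    0.    86.6] t 2.6 gap 85.3
```

```bash
python3 -m jog '[[[-0.01,0.02,0.6,0,0,0,1],[0,0,0.6,0,0,0,1],[0,0,0.5,0,0,0,1],[0,0,0.48,0,0,0,1],[0,0,0,0,0,0,1],[0,0,0,0,0,0,0],[0,0,0,0,0,0,0],[0,0,0,0,0,0,0],[0,0,0,0,0,0,0],[0,0,0,0,0,0,0],[0,0,0,0,0,0,0],[0,0,0,0,0,0,0]]]' 40
python3 -c "
from h import *
p,d=snap('side','s1');cv2.imwrite('pics/s1c.png',cv2.resize(p[150:310,260:460,::-1],None,fx=3,fy=3))"
python3 d.py 558.1 276.7 122 76.1
```

```text
time: 4.1
tool_pos: [571.1, -282.3, 23.8]
tcp_rot: [179.9, 0.1, 86.7]
ft_force: [-1.5, 0.4, 5.4]
finger_gap: 31.0
tool shift [10.789 -2.938 -1.965] rz 0.0295 rot [1.799e+02 1.000e-01 8.670e+01] t 4.2 gap 30.9
```

View pics/s1c.png

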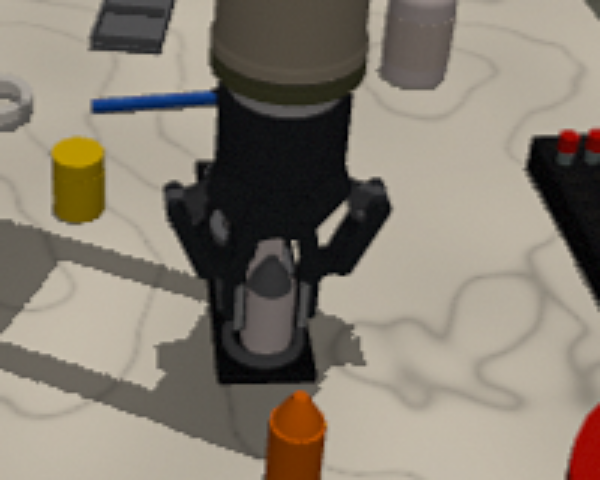

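The dropper is held: the gap is 31 mm and it stands upright between the pads. Next I lift it and carry it.

```bash
python3 -m jog '[[[0,0,-0.3,0,0,0,0],[0,0,-0.6,0,0,0,0],[0,0,-0.6,0,0,0,0],[0,0,-0.6,0,0,0,0],[0,0,0,0,0,0.0147,0],[0,0,0,0,0,0.0147,0],[0,0,0,0,0,0,0],[0,0,0,0,0,0,0]]]'
python3 d.py 558.1 276.7 122 76.1
```

```text
time: 5.15
tool_pos: [570.4, -281.7, 127.6]
tcp_rot: [180.0, 0.0, 76.3]
ft_force: [0.1, 0.1, -0.9]
finger_gap: 30.8
tool shift [10.782 -2.921  0.112] rz 0.0004 rot [180.    0.   76.3] t 5.2 gap 30.8
```

```bash
python3 -m jog '[[[0.5,-0.14,0,0,0,0,0],[0.9,-0.25,0,0,0,0,0],[0.95,-0.25,0,0,0,0,0],[0.95,-0.25,0,0,0,0,0],[0.95,-0.25,0,0,0,0,0],[0.95,-0.25,0,0,0,0,0],[0.95,-0.25,0,0,0,0,0],[0.95,-0.25,0,0,0,0,0],[0.95,-0.25,0,0,0,0,0],[0.95,-0.25,0,0,0,0,0],[0.95,-0.25,0,0,0,0,0],[0.8,-0.28,0,0,0,0,0]]]'
python3 d.py 558.1 276.7 22 76.1
```

```text
time: 6.65
tool_pos: [556.2, 277.8, 127.3]
tcp_rot: [-180.0, -0.0, 76.3]
ft_force: [0.9, 0.2, -0.8]
finger_gap: 30.9
tool shift [-0.012  0.043  2.106] rz 0.0004 rot [-180.    -0.    76.3] t 6.7 gap 30.9
```

```bash
python3 -m jog '[[[-0.01,0.02,0.6,0,0,0,0],[0,0,0.6,0,0,0,0],[0,0,0.5,0,0,0,0],[0,0,0.3,0,0,0,0],[0,0,0.1,0,0,0,0],[0,0,0,0,0,0,0],[0,0,0,0,0,0,0]]]'
python3 d.py 558.1 276.7 20.8 76.1
python3 -c "
from h import *
p,d=snap('side','s2');cv2.imwrite('pics/s2c.png',cv2.resize(p[70:190,240:400,::-1],None,fx=4,fy=4))"
```

```text
time: 7.52
tool_pos: [559.2, 274.7, 23.7]
tcp_rot: [179.9, -0.1, 76.1]
ft_force: [-0.1, -0.4, 0.0]
finger_gap: 30.9
tool shift [ 0.033 -0.03   0.058] rz 0.0001 rot [ 1.799e+02 -1.000e-01  7.610e+01] t 7.5 gap 30.9
```

View pics/s2c.png

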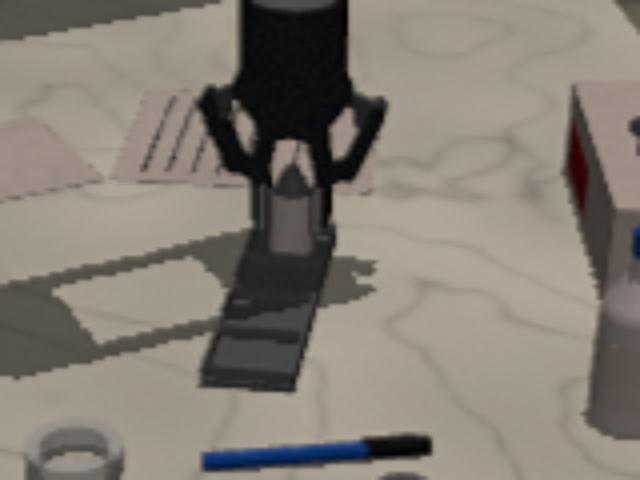

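```bash
python3 -m jog '[[[0.02,-0.02,0.04,0,0,0,0],[0,0,0.03,0,0,0,0],[0,0,0,0,0,0,0],[0,0,0,0,0,0,0]]]'
```

```text
time: 8.07
tool_pos: [558.1, 276.0, 20.7]
tcp_rot: [179.9, -0.1, 76.1]
ft_force: [-4.9, -2.3, 11.7]
finger_gap: 30.9
```

Contact force is 11.7 N up, so the vial is on the floor. I'll open, rise and turn back.

```bash
python3 -m jog '[[[0,0,0,0,0,0,0.6],[0,0,0,0,0,0,0.6],[0,0,0,0,0,0,0.6],[0,0,0,0,0,0,0.6],[0,0,-0.3,0,0,0,0.6],[0,0,-0.6,0,0,0,0.6],[0,0,-0.7,0,0,0,0.6],[0,0,-0.6,0,0,0,1],[0,0,0,0,0,-0.0146,1],[0,0,0,0,0,-0.0146,1],[0,0,0,0,0,0,1],[0,0,0,0,0,0,1]]]'
python3 d.py 572.6 -227.4 125 86.6
python3 -c "
from h import *
p,d=snap('side','s3');cv2.imwrite('pics/s3c.png',cv2.resize(p[70:190,240:400,::-1],None,fx=4,fy=4))"
```

```text
time: 9.57
tool_pos: [557.7, 275.6, 129.3]
tcp_rot: [180.0, -0.0, 86.5]
ft_force: [0.2, -0.2, 0.4]
finger_gap: 85.5
tool shift [-10.025   0.895   0.087] rz -0.0002 rot [180.   -0.   86.5] t 9.6 gap 85.5
```

View pics/s3c.png

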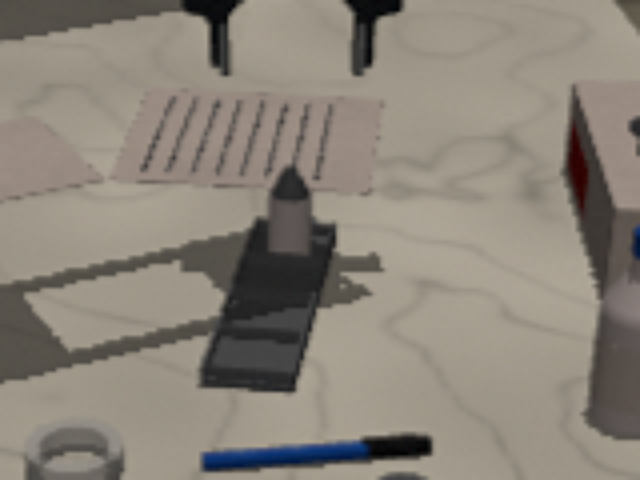

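The dropper stands upright in the compartment next to the tongue, at about (290,225) in the crop. Next is the square vial.

```bash
python3 -m jog '[[[-0.6,0.05,0,0,0,0,1],[-0.9,0.08,0,0,0,0,1],[-0.9,0.08,0,0,0,0,1],[-0.95,0.085,0,0,0,0,1],[-0.95,0.085,0,0,0,0,1],[-0.95,0.085,0,0,0,0,1],[-0.95,0.085,0,0,0,0,1],[-0.95,0.085,0,0,0,0,1],[-0.95,0.085,0,0,0,0,1],[-0.95,0.09,0,0,0,0,1],[-0.975,0.085,0,0,0,0,1],[0,0,0,0,0,0,1]]]' && python3 -m jog '[[[0,0,0,0,0,0,1],[0,0,0,0,0,0,1]]]'
python3 d.py 572.6 -227.4 23 86.6
```

```text
time: 11.12
tool_pos: [572.5, -230.9, 128.9]
tcp_rot: [180.0, 0.1, 86.3]
ft_force: [0.0, 1.6, -0.8]
finger_gap: 85.1
time: 11.38
tool_pos: [572.9, -226.1, 128.7]
tcp_rot: [-180.0, -0.0, 86.7]
ft_force: [-0.8, 0.8, 0.2]
finger_gap: 85.1
tool shift [-0.026 -0.005  2.114] rz 0.0003 rot [-180.    -0.    86.7] t 11.4 gap 85.1
```

```bash
python3 -m jog '[[[-0.025,0,0.6,0,0,0,1],[0,0,0.6,0,0,0,1],[0,0,0.5,0,0,0,1],[0,0,0.41,0,0,0,1],[0,0,0,0,0,0,1],[0,0,0,0,0,0,0],[0,0,0,0,0,0,0],[0,0,0,0,0,0,0],[0,0,0,0,0,0,0],[0,0,0,0,0,0,0],[0,0,0,0,0,0,0],[0,0,0,0,0,0,0]]]' 40
python3 -c "
from h import *
p,d=snap('side','s4');cv2.imwrite('pics/s4c.png',cv2.resize(p[150:310,260:460,::-1],None,fx=3,fy=3))"
```

```text
time: 12.88
tool_pos: [573.6, -229.2, 24.5]
tcp_rot: [179.9, 0.0, 86.6]
ft_force: [-0.8, 0.6, 6.2]
finger_gap: 29.7
```

View pics/s4c.png

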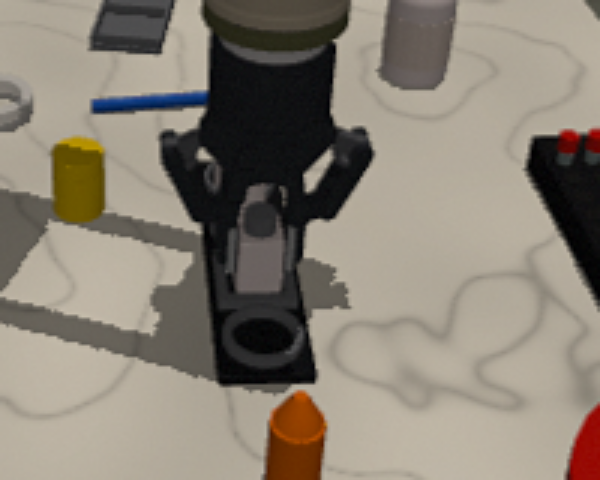

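The square vial is held flush, with a gap of 29.7 mm. I'll lift, turn and carry it to compartment (544.9, 223.3).

```bash
python3 -m jog '[[[0,0,-0.3,0,0,0,0],[0,0,-0.6,0,0,0,0],[0,0,-0.6,0,0,0,0],[0,0,-0.6,0,0,0,0],[0,0,0,0,0,0.0146,0],[0,0,0,0,0,0.0146,0],[0,0,0,0,0,0,0],[0,0,0,0,0,0,0]]]'
python3 d.py 544.9 223.3 122 76.1
```

```text
time: 13.92
tool_pos: [572.7, -228.6, 128.5]
tcp_rot: [-180.0, -0.0, 76.3]
ft_force: [0.0, 0.2, -0.6]
finger_gap: 29.5
tool shift [ 8.64  -2.712  0.13 ] rz 0.0004 rot [-180.    -0.    76.3] t 13.9 gap 29.5
```

```bash
python3 -m jog '[[[0.5,-0.16,0,0,0,0,0],[0.9,-0.28,0,0,0,0,0],[0.9,-0.28,0,0,0,0,0],[0.9,-0.28,0,0,0,0,0],[0.9,-0.28,0,0,0,0,0],[0.9,-0.28,0,0,0,0,0],[0.9,-0.28,0,0,0,0,0],[0.9,-0.28,0,0,0,0,0],[0.9,-0.28,0,0,0,0,0],[0.94,-0.31,0,0,0,0,0],[0,0,0,0,0,0,0],[0,0,0,0,0,0,0]]]' >/dev/null; python3 d.py 544.9 223.3 24 76.1
```

```text
tool shift [0.008 0.004 2.083] rz 0.0004 rot [-180.     0.    76.2] t 15.4 gap 29.6
```

```bash
python3 -m jog '[[[0.01,0,0.6,0,0,0,0],[0,0,0.6,0,0,0,0],[0,0,0.5,0,0,0,0],[0,0,0.3,0,0,0,0],[0,0,0.08,0,0,0,0],[0,0,0,0,0,0,0],[0,0,0,0,0,0,0],[0,0,0.04,0,0,0,0],[0,0,0.02,0,0,0,0],[0,0,0,0,0,0,0],[0,0,0,0,0,0,0]]]'; python3 d.py 544.9 223.3 21.5 76.1
```

```text
time: 16.8
tool_pos: [545.1, 223.8, 21.5]
tcp_rot: [180.0, -0.0, 76.1]
ft_force: [-0.6, 0.3, 0.7]
finger_gap: 29.5
tool shift [-0.011 -0.001  0.001] rz 0.0001 rot [180.   -0.   76.1] t 16.8 gap 29.5
```

Nearly on the floor, but there's no contact yet, so I'll nudge it down a little.

```bash
python3 -m jog '[[[0,0,0.02,0,0,0,0],[0,0,0,0,0,0,0],[0,0,0,0,0,0,0]]]'
```

```text
time: 17.18
tool_pos: [545.2, 223.9, 21.5]
tcp_rot: [180.0, -0.0, 76.1]
ft_force: [-3.9, -1.1, 9.9]
finger_gap: 29.5
```

```bash
python3 -m jog '[[[0,0,0,0,0,0,0.6],[0,0,0,0,0,0,0.6],[0,0,0,0,0,0,0.6],[0,0,0,0,0,0,0.6],[0,0,-0.3,0,0,0,0.6],[0,0,-0.6,0,0,0,0.6],[0,0,-0.7,0,0,0,0.6],[0,0,-0.6,0,0,0,1],[0,0,0,0,0,-0.0146,1],[0,0,0,0,0,-0.0146,1],[0,0,0,0,0,0,1],[0,0,0,0,0,0,1]]]'
python3 d.py 575.5 -173 130 86.6
```

```text
time: 18.68
tool_pos: [545.0, 223.7, 130.8]
tcp_rot: [180.0, -0.0, 86.5]
ft_force: [-1.1, -0.6, -0.1]
finger_gap: 85.2
tool shift [-7.884  1.079  0.016] rz -0.0002 rot [180.   -0.   86.5] t 18.7 gap 85.2
```

```bash
python3 -m jog '[[[-0.6,0.08,0,0,0,0,1],[-0.9,0.125,0,0,0,0,1],[-0.9,0.125,0,0,0,0,1],[-0.9,0.125,0,0,0,0,1],[-0.9,0.125,0,0,0,0,1],[-0.9,0.125,0,0,0,0,1],[-0.9,0.125,0,0,0,0,1],[-0.9,0.125,0,0,0,0,1],[-0.984,0.125,0,0,0,0,1],[0,0,0,0,0,0,1],[0,0,0,0,0,0,1],[0,0,0,0,0,0,1]]]' >/dev/null
python3 d.py 575.5 -173 26 86.6
```

```text
tool shift [-0.026 -0.003  2.084] rz 0.0003 rot [-180.    -0.    86.7] t 20.2 gap 85.2
```

```bash
python3 -m jog '[[[-0.025,0,0.6,0,0,0,1],[0,0,0.6,0,0,0,1],[0,0,0.5,0,0,0,1],[0,0,0.38,0,0,0,1],[0,0,0,0,0,0,1],[0,0,0,0,0,0,0],[0,0,0,0,0,0,0],[0,0,0,0,0,0,0],[0,0,0,0,0,0,0],[0,0,0,0,0,0,0],[0,0,0,0,0,0,0],[0,0,0,0,0,0,0]]]' 40
```

```text
time: 21.68
tool_pos: [576.2, -174.5, 27.1]
tcp_rot: [179.9, 0.0, 86.6]
ft_force: [-1.4, 1.0, 6.9]
finger_gap: 24.8
```

```bash
python3 -m jog '[[[0,0,-0.3,0,0,0,0],[0,0,-0.6,0,0,0,0],[0,0,-0.6,0,0,0,0],[0,0,-0.6,0,0,0,0],[0,0,0,0,0,0.0146,0],[0,0,0,0,0,0.0146,0],[0,0,0,0,0,0,0],[0,0,0,0,0,0,0]]]'
python3 d.py 531.6 169.9 130 76.1
python3 -c "
from h import *
p,d=snap('side','s5');cv2.imwrite('pics/s5c.png',cv2.resize(p[70:310,240:460,::-1],None,fx=2.5,fy=2.5))"
```

```text
time: 22.68
tool_pos: [575.6, -174.2, 131.5]
tcp_rot: [180.0, -0.0, 76.2]
ft_force: [0.9, 0.7, 0.1]
finger_gap: 24.9
tool shift [ 6.469 -2.508  0.03 ] rz 0.0004 rot [180.   -0.   76.2] t 22.7 gap 24.9
```

View pics/s5c.png

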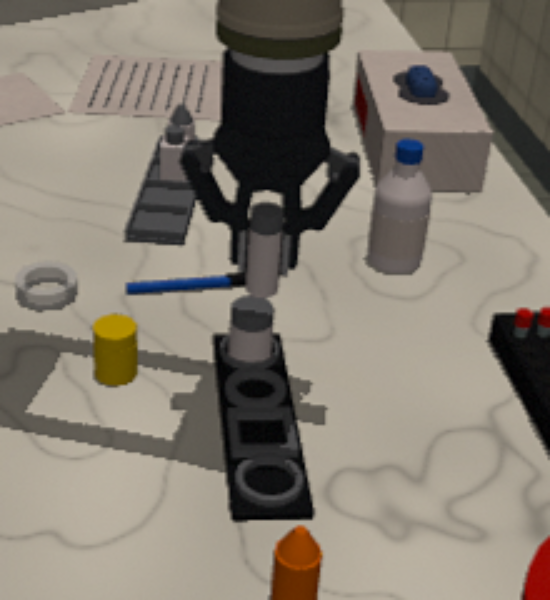

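The slim vial is held upright at (263,250). The square one stands in the second compartment, and the jar is still in its insert.

```bash
python3 -m jog '[[[0.5,-0.19,0,0,0,0,0],[0.85,-0.33,0,0,0,0,0],[0.85,-0.33,0,0,0,0,0],[0.85,-0.33,0,0,0,0,0],[0.85,-0.33,0,0,0,0,0],[0.85,-0.33,0,0,0,0,0],[0.85,-0.33,0,0,0,0,0],[0.87,-0.34,0,0,0,0,0],[0,0,0,0,0,0,0],[0,0,0,0,0,0,0],[0,0,0,0,0,0,0]]]' >/dev/null; python3 d.py 531.6 169.9 24.1 76.1
```

```text
tool shift [ 0.021 -0.004  2.143] rz -0.0 rot [-180.     0.    76.1] t 24.1 gap 24.8
```

```bash
python3 -m jog '[[[0.02,0,0.6,0,0,0,0],[0,0,0.6,0,0,0,0],[0,0,0.5,0,0,0,0],[0,0,0.3,0,0,0,0],[0,0,0.09,0,0,0,0],[0,0,0,0,0,0,0],[0,0,0,0,0,0,0],[0,0,0.04,0,0,0,0],[0,0,0.02,0,0,0,0],[0,0,0,0,0,0,0],[0,0,0,0,0,0,0]]]'; python3 d.py 531.6 169.9 24.1 76.1
```

```text
time: 25.48
tool_pos: [531.9, 171.0, 24.2]
tcp_rot: [180.0, -0.0, 76.1]
ft_force: [-1.5, 0.4, 3.6]
finger_gap: 24.9
tool shift [-0.023  0.     0.002] rz 0.0001 rot [180.   -0.   76.1] t 25.5 gap 24.9
```

Contact at 3.6 N, so I'll release.

```bash
python3 -m jog '[[[0,0,0.01,0,0,0,0],[0,0,0,0,0,0,0],[0,0,0,0,0,0,0.6],[0,0,0,0,0,0,0.6],[0,0,0,0,0,0,0.6],[0,0,0,0,0,0,0.6],[0,0,-0.3,0,0,0,0.6],[0,0,-0.6,0,0,0,0.6],[0,0,-0.7,0,0,0,0.6],[0,0,-0.6,0,0,0,1],[0,0,0,0,0,-0.0146,1],[0,0,0,0,0,-0.0146,1]]]' >/dev/null; python3 -m jog '[[[0,0,0,0,0,0,1],[0,0,0,0,0,0,1]]]'
python3 d.py 578.8 -118.8 130 86.6
```

```text
time: 27.22
tool_pos: [531.7, 170.9, 133.8]
tcp_rot: [180.0, -0.0, 86.5]
ft_force: [0.9, -0.5, 0.6]
finger_gap: 85.9
tool shift [-5.728  1.284  0.076] rz -0.0002 rot [180.   -0.   86.5] t 27.2 gap 85.9
```

```bash
python3 -m jog '[[[-0.6,0.13,0,0,0,0,1],[-0.85,0.19,0.02,0,0,0,1],[-0.85,0.19,0.02,0,0,0,1],[-0.85,0.19,0.02,0,0,0,1],[-0.85,0.19,0.02,0,0,0,1],[-0.85,0.19,0,0,0,0,1],[-0.878,0.204,0,0,0,0,1],[0,0,0,0,0,0,1],[0,0,0,0,0,0,1],[0,0,0,0,0,0,1]]]' >/dev/null
python3 d.py 578.8 -118.8 24 86.6
```

```text
tool shift [-2.300e-02  1.000e-03  2.104e+00] rz 0.0002 rot [-180.    -0.    86.7] t 28.5 gap 84.9
```

```bash
python3 -m jog '[[[-0.02,0,0.6,0,0,0,1],[0,0,0.6,0,0,0,1],[0,0,0.5,0,0,0,1],[0,0,0.4,0,0,0,1],[0,0,0,0,0,0,1],[0,0,0,0,0,0,0],[0,0,0,0,0,0,0],[0,0,0,0,0,0,0],[0,0,0,0,0,0,0],[0,0,0,0,0,0,0],[0,0,0,0,0,0,0],[0,0,0,0,0,0,0]]]' 40
python3 -m jog '[[[0,0,-0.3,0,0,0,0],[0,0,-0.6,0,0,0,0],[0,0,-0.6,0,0,0,0],[0,0,-0.6,0,0,0,0],[0,0,0,0,0,0.0146,0],[0,0,0,0,0,0.0146,0],[0,0,0,0,0,0,0],[0,0,0,0,0,0,0]]]'
python3 d.py 518.4 116.5 130 76.1
```

```text
time: 29.98
tool_pos: [579.9, -120.1, 25.7]
tcp_rot: [179.9, 0.0, 86.6]
ft_force: [-1.5, 0.2, 6.1]
finger_gap: 36.7
time: 30.98
tool_pos: [578.8, -119.8, 129.6]
tcp_rot: [180.0, -0.0, 76.2]
ft_force: [0.8, 0.3, -0.9]
finger_gap: 37.1
tool shift [ 4.298 -2.309 -0.009] rz 0.0004 rot [180.   -0.   76.2] t 31.0 gap 37.1
```

The jar is held with a gap of 37 mm. The target TCP height on the tray floor is 22.7.

```bash
python3 -m jog '[[[0.5,-0.27,0,0,0,0,0],[0.75,-0.4,0,0,0,0,0],[0.75,-0.4,0,0,0,0,0],[0.75,-0.4,0,0,0,0,0],[0.75,-0.4,0,0,0,0,0],[0.8,-0.44,0,0,0,0,0],[0,0,0,0,0,0,0],[0,0,0,0,0,0,0],[0,0,0,0,0,0,0]]]' >/dev/null; python3 d.py 518.4 116.5 22.7 76.1
```

```text
tool shift [ 0.016 -0.008  2.133] rz -0.0 rot [180.    0.   76.1] t 32.1 gap 36.8
```

```bash
python3 -m jog '[[[0.02,-0.01,0.6,0,0,0,0],[0,0,0.6,0,0,0,0],[0,0,0.5,0,0,0,0],[0,0,0.3,0,0,0,0],[0,0,0.08,0,0,0,0],[0,0,0,0,0,0,0],[0,0,0,0,0,0,0],[0,0,0.04,0,0,0,0],[0,0,0.02,0,0,0,0],[0,0,0,0,0,0,0],[0,0,0,0,0,0,0]]]'; python3 d.py 518.4 116.5 22.7 76.1
```

```text
time: 33.48
tool_pos: [518.3, 117.8, 22.7]
tcp_rot: [180.0, -0.0, 76.1]
ft_force: [-1.6, -0.1, 3.0]
finger_gap: 36.7
tool shift [-0.025  0.008 -0.   ] rz 0.0001 rot [180.   -0.   76.1] t 33.5 gap 36.7
```

```bash
python3 -m jog '[[[0,0,0.01,0,0,0,0],[0,0,0,0,0,0,0],[0,0,0,0,0,0,0.7],[0,0,0,0,0,0,0.7],[0,0,0,0,0,0,0.7],[0,0,0,0,0,0,0.7],[0,0,-0.3,0,0,0,0.7],[0,0,-0.6,0,0,0,0.7],[0,0,-0.7,0,0,0,0.7],[0,0,-0.8,0,0,0,0.7],[0,0,-0.8,0,0,0,0.7],[-0.8,0,0,0,0,0,0.7]]]' >/dev/null; python3 -m jog '[[[-0.8,0,0,0,0,0,1],[-0.8,0,0,0,0,0,1],[-0.8,0,0,0,0,0,1],[0,0,0,0,0,0,1],[0,0,0,0,0,0,1]]]'
python3 -c "
from h import *
p,d=snap('side','s6');q,e=snap('top','t6')
a=cv2.resize(p[90:190,270:370,::-1],None,fx=4,fy=4);b=cv2.resize(q[170:250,120:260,::-1],None,fx=2.8,fy=5)
cv2.imwrite('pics/f.png',cv2.convertScaleAbs(np.hstack([a,cv2.resize(q[160:260,150-35:265-15,::-1][:, :],None,fx=3,fy=4)])[:400,:800],alpha=1.6))
# heights from depth along the tray
c=camera_params('top');K=np.array(c['K']);E=np.array(c['extrinsics'])
vv,uu=np.mgrid[0:400,0:640]; r=np.stack([(uu-K[0,2])/K[0,0]*e,(vv-K[1,2])/K[1,1]*e,e],-1)@E[:3,:3].T+E[:3,3]
x=np.array([np.cos(np.radians(76.1)),np.sin(np.radians(76.1))])
for o in(82.5,27.5,-27.5,-82.5):
    g=np.array([538.3,196.6])+o*x; m=(np.hypot(r[...,0]-g[0],r[...,1]-g[1])<30)&(r[...,2]>35)&(e>0)
    print(o,g.round(),np.percentile(r[m],[50,98],axis=0).round(1)[:, :].tolist(),m.sum())"
```

```text
time: 35.6
tool_pos: [480.0, -37.4, 182.7]
tcp_rot: [179.9, -0.0, 76.1]
ft_force: [0.0, 0.4, -0.4]
finger_gap: 85.3
82.5 [558. 277.] [[555.2, 270.7, 55.0], [571.2, 288.7, 71.4]] 206
27.5 [545. 223.] [[542.2, 220.4, 51.0], [558.6, 239.4, 66.4]] 231
-27.5 [532. 170.] [[529.7, 167.6, 74.0], [542.0, 181.4, 78.2]] 176Traceback (most recent call last):
  File "<string>", line 12, in <module>
    print(o,g.round(),np.percentile(r[m],[50,98],axis=0).round(1)[:, :].tolist(),m.sum())
                      ~~~~~~~~~~~~~^^^^^^^^^^^^^^^^^^^^^
    return _quantile_unchecked(
        a, q, axis, out, overwrite_input, method, keepdims, weights)
    return _ureduce(a,
                    func=_quantile_ureduce_func,
    ...<5 lines>...
                    overwrite_input=overwrite_input,
                    method=method)
    r = func(a, **kwargs)
    result = _quantile(arr,
                       quantiles=q,
    ...<2 lines>...
                       out=out,
                       weights=wgt)
    slices_having_nans = np.isnan(arr[-1, ...])
                                  ~~~^^^^^^^^^
IndexError: index -1 is out of bounds for axis 0 with size 0
```

View pics/f.png

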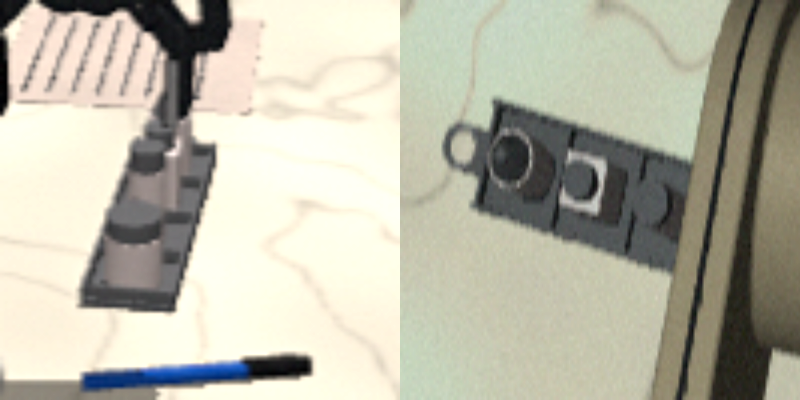

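All four stand in the tray, but the arm hides the jar in the top view. I'll move clear and check once more.

```bash
python3 -m jog '[[[-0.8,0,0,0,0,0,1],[-0.8,0,0,0,0,0,1],[-0.8,0,0,0,0,0,1],[-0.8,0,0,0,0,0,1],[-0.8,0,0,0,0,0,1],[0,0,0,0,0,0,1],[0,0,0,0,0,0,1]]]'
python3 -c "
from h import *
p,d=snap('side','s7');q,e=snap('top','t7')
a=cv2.resize(p[90:190,270:370,::-1],None,fx=4,fy=4);b=cv2.resize(q[160:260,120:260,::-1],None,fx=2.8,fy=2.8)
b=cv2.copyMakeBorder(b,0,120,0,8,cv2.BORDER_CONSTANT)
cv2.imwrite('pics/f2.png',cv2.convertScaleAbs(np.hstack([a,b]),alpha=1.4))"
```

```text
time: 36.58
tool_pos: [432.1, -230.9, 181.7]
tcp_rot: [-180.0, -0.0, 76.2]
ft_force: [0.3, 0.5, -0.6]
finger_gap: 85.0
```

View pics/f2.png

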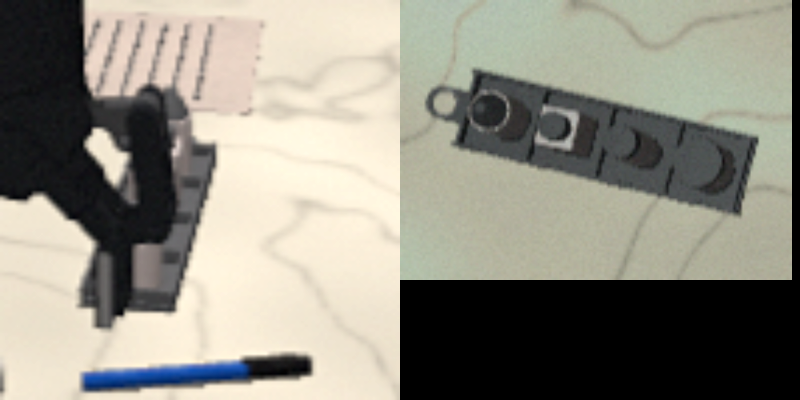

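The top view shows the order from the tray's tongue as dropper, square, slim, jar. Each stands upright and centred in its own compartment.

```bash
python3 -c "
from bench import job
print(job.hand_in())"
```

```text
the job is handed in; nothing more can be done
None
```

All four vials are in the tray in reversed order, and the job was handed in at about 36.7 s of the 109 s allowed. From the tray's tongue outwards they stand dropper, square, slim, jar. In the rack the order from its tongue was jar, slim, square, dropper.

**Placing:** I lowered each vial until the wrist felt a light push from the tray floor, about 3 to 12 N, and only then opened the jaws.

**Last checks:** The final top view shows all four upright, each in its own compartment, with the robot touching nothing. The depth readings put the dropper, square and slim tops at about the right height for standing on the floor. That check failed for the jar because the arm was in the way, and I did not repeat it. For the jar I relied on the contact force at release and the final pictures. I didn't touch the orange dropper or the yellow jar.

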